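Lay the standing carton down in its stock lane

ROBOT

A 7-joint arm with a two-finger parallel gripper is mounted at the origin on the work surface. World frame = base frame: x ahead of the robot, y to its left, z up, the work surface at z = 0. Lengths are in m, angles in rad, forces in N, time in s.
With the tool pointing down it reaches from about 0.425 to 0.825 m from the base axis. Payload 3.6 kg.
Tool frame: the origin (TCP) lies where the fingers leave the gripper's body, on its centre line; the fingertips stand 73 mm ahead of it and the grasp point (between the pads) lies 54 mm ahead of it; x points along the fingers, y is the direction in which the jaws open and shut, and the axes are right-handed (so a half turn about x gives the same grasp; the last joint's range is limited). The gripper opens to 85 mm and grips with 20 to 120 N. Pads are 22 mm wide; open, the fingers measure 114 mm over their backs; the gripper's body (76 mm by 85 mm) begins 54 mm behind the grasp point. The pads swing forward as they close: fully open they stand 13 mm farther back than shut.
Start: joints at [1.317, 0.615, -0.013, 1.423, 0.008, 1.103, -0.04], TCP at [0.146, -0.633, 0.304] pointing down, gripper open.
Joint ranges: [-3.12, 3.12], [-0.3, 2.06], [-1.34, 1.32], [0.26, 2.42], [-1.36, 4.5], [0.01, 1.98], [-2.84, 2.84]. Speed limits (rad/s): [2.79, 2.79, 3.14, 3.14, 3.14, 3.14, 3.14].

INTERFACE

Orientations are given as a unit quaternion [x, y, z, w].
In Python, from station import arm, snapshot, camera_info, ticket gives the robot as it stands. Calls block until the motion is done:
- arm.movep(position, orientation): joint-space move of the TCP to a pose.
- arm.line_to(position, velocity=0.15, ori=None): straight line of the TCP; ori=None keeps the orientation; velocity is the mean speed in m/s.
- arm.move_j(angles): joint-space move.
- arm.move_gripper(opening, effort=None): opening from 0.0 (shut) to 1.0 (fully open); effort is the grip in N (None keeps the last); returns when the fingers have stopped.
- arm.pause(seconds).
- arm.ik(position, orientation): joint angles nearest the present ones, or None.
- snapshot(name): name is "side" or "top" or "wrist"; returns the picture (480x640x3 uint8, blue, green, red); there is no depth.
- camera_info(name): a dict with "fx", "fy", "cx", "cy" (pixels), "dist_coeffs" ([k1, k2, p1, p2, k3] as OpenCV has them; the pictures are not rectified), "R" (3x3) and "t" (3): a world point X has camera coordinates R X + t; the wrist camera has in their place "T_tool_cam" (4x4, takes a point from camera to tool coordinates, whose origin is the TCP and whose axes are the tool frame's). Camera axes: x right, y down, z forward; pixel columns grow to the right and rows downward; lengths in m; the calibration is good to about 2 mm. A picture is of the moment at which its call begins: read the wrist's pose just before it. camera_info takes no time and is no camera call.
A pose or a line that the arm cannot do raises arm.MotionError and nothing moves.
- ticket.finish_job(): hands the job in, once; it reports no verdict.
Readings, each from a call of its own:
- arm.read_time(): time.
- arm.read_joint_positions(): joint angles.
- arm.read_dq(): joint speeds.
- arm.read_effort(): joint torques, N m.
- arm.read_tool_pos(): TCP position.
- arm.read_eef_rot(): TCP orientation.
- arm.read_ft_force(): force on the tool from outside, world axes, zero at the start.
- arm.read_wrist_torque(): the same for the moment, N m.
- arm.read_opening(): opening from 0.0 (shut) to 1.0 (fully open).
Only numpy, scipy, OpenCV 4.12 (cv2) and the standard library are available. Lean on these libraries where they do the work, as an engineer would, in place of code of your own. Each camera call takes 0.05 s, during which the arm holds its last target. There are 200 camera calls.

TASK

Two stock lanes lie on the storeroom bench: in one a carton already lies flat against the end stop, in the other the same kind of carton still stands on end. Push the standing carton over so that it lies on its broad face in its lane, then push it along the lane until it is fully home against the end stop, like the other one. Only push it with the fingers, never lift or carry it, and leave the other carton and everything else where it is.

Things in the scene. Friction and masses are not known exactly. Their poses are not given: they have to be found in the camera images.
- carton: Carton to lay down: 50 mm deep (own x), 80 wide (own y), 150 tall (own z), 0.25-0.5 kg. Starts standing on its 50 x 80 end in lane near the open end, square with it, own +x towards the end stop. Origin: centre of its foot. Broad faces: 80 x 150 mm. Pushed high up it tips about the foot's far edge and past about 18 degrees falls by itself; pushed low it only slides
- carton_mid (a point): centre of the carton's volume, 75 mm up its own z from the foot
- lane: Fixed steel stock lane (shallow tray) holding the standing carton, 290 mm long (own x), 100 wide (own y). Origin: centre of its underside. Floor 4 mm thick; side walls 25 mm high, 92 mm between them; near end (own x -145 mm) open; far end closed by an end stop 45 mm high, inner face at own x +140 mm
- full_lane: A second, identical fixed lane, already filled, beside the first; same axes and origin
- laid_carton: A carton of the same size already lying on its broad face in full_lane, against that lane's end stop: 150 mm along own x, 80 mm wide, 50 mm high. Origin: centre of its underside. To be left alone
- carton_edge_a (a point): point on the carton: middle of the near edge of its foot (own x -25 mm, z 0)
- carton_edge_b (a point): point on the carton: middle of the far edge of its foot (own x +25 mm, z 0)
- carton_edge_c (a point): point on the carton: middle of the near edge of its top (own x -25 mm, z 150 mm)
- carton_edge_d (a point): point on the carton: middle of the far edge of its top (own x +25 mm, z 150 mm)
- jar: Bystander: glass jar with a steel lid, radius 32 mm, 95 mm tall; stands between the two lanes' far ends. Origin: centre of its underside
- can_a: Bystander: food can, radius 37 mm, 108 mm tall; at the left side. Origin: centre of its underside
- can_b: Bystander: food can, radius 37 mm, 108 mm tall; at the left side. Origin: centre of its underside
- cup: Bystander: steel measuring cup, radius 40 mm, 80 mm tall; stands between the two lanes. Origin: centre of its underside
- oil: Bystander: oil bottle, radius 36 mm, 210 mm tall; at the left side. Origin: centre of its underside
- short_box: Bystander: short cardboard box, 50 x 90 mm, 75 mm tall; at the right side. Origin: centre of its underside
- scoop: Bystander: long spoon lying at the right side. Origin: a point on it
Not all that is in view belongs to the job. What is shaped like the carton but turquoise is not meant.

How it is judged:
On the way:
1. the carton has been tipped onto its broad face in its lane (height (world z) of carton_mid below 0.036 m and angle between carton's own z axis and vertical between 1.4 and 1.74 rad), for 0.2 s.
At the end, for the whole second after the job is handed in: The carton lies at rest on a broad face in its lane (centre lower than 36 mm), lengthways (within 0.12 rad) between the side walls, with its end within 7 mm of the end stop; the other carton has moved less than 15 mm (height (world z) of carton_mid below 0.036 m and x of carton_mid in the frame of lane between 0.058 and 0.07 m and y of carton_mid in the frame of lane between -0.01 and 0.01 m and angle between the z axis of carton and the x axis of lane, either way round below 0.12 rad and linear speed of carton below 0.01 m/s and distance of laid_carton from where it was at the start of the episode below 0.015 m); the robot touches nothing.
It fails at once if the carton is lifted or carried: every edge of it is more than 25 mm above the table (height (world z) of each of carton_edge_a, carton_edge_b, carton_edge_c, carton_edge_d above 0.025 m).
It fails at once if the carton that already lies in the other lane is shifted by more than 15 mm (distance of laid_carton from where it was at the start of the episode above 0.015 m).
It fails at once if a bystander is shifted by more than 30 mm or knocked over (distance of any of jar, can_a, can_b, cup, oil, short_box, scoop from where it was at the start of the episode above 0.03 m or angle between any of jar, can_a, can_b, cup, oil, short_box's own z axis and vertical above 0.35 rad).
It also fails if it takes over 42 s, if anything falls off the work surface, if the arm or the gripper's body presses on something with over 40 N, if the wrist force passes 120 N, or if a joint passes its speed limit or range.

## Working session

There is one attempt and no reset: what is moved stays moved. The work goes in short steps, each a Python script; the robot and the scene stay as the last script left them, time stands still between calls to the robot, and variables do not carry over. Pictures are saved under pics/ and viewed, about 8 in all and at most 12, crops included, and the job is handed in when it is done.

```bash
mkdir -p pics; ls; python3 - <<'E'
from station import arm, snapshot, camera_info
import cv2, numpy as np
for n in ["side","top"]:
    cv2.imwrite(f"pics/{n}0.png", snapshot(n))
    c=camera_info(n); R=np.array(c["R"]); print(n,{k:np.round(v,4).tolist() for k,v in c.items()}, -R.T@np.array(c["t"]))
print(arm.read_eef_rot(), arm.read_tool_pos(), arm.read_time())
E
```

```text
pics
side {'fx': 606.8088, 'fy': 606.8088, 'cx': 319.2457, 'cy': 236.1929, 'dist_coeffs': [-0.1022, 0.0, 0.0, 0.0, 0.0], 'R': [[-0.843, -0.5379, -0.006], [-0.3619, 0.5752, -0.7336], [0.3981, -0.6163, -0.6795]], 't': [0.4798, 0.2964, 1.4217]} [-0.05428429  0.96373368  1.18635754]
top {'fx': 593.894, 'fy': 593.894, 'cx': 320.6877, 'cy': 235.4727, 'dist_coeffs': [-0.0377, 0.0, 0.0, 0.0, 0.0], 'R': [[0.0102, -0.9998, -0.0163], [-0.9917, -0.008, -0.128], [0.1278, 0.0175, -0.9916]], 't': [-0.0001, 0.5896, 1.2941]} [ 0.41932999 -0.01802393  1.35875426]
[-0.70246163 -0.08086884  0.70266447 -0.07918663] [ 0.14602974 -0.63283499  0.30282285] 0.1
```

View pics/top0.png

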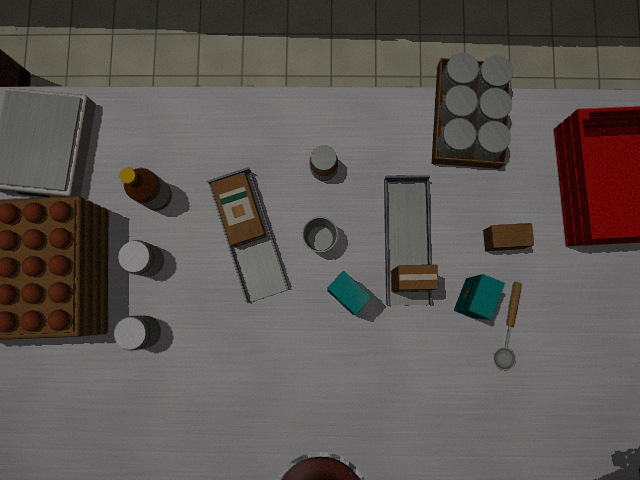

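View pics/side0.png

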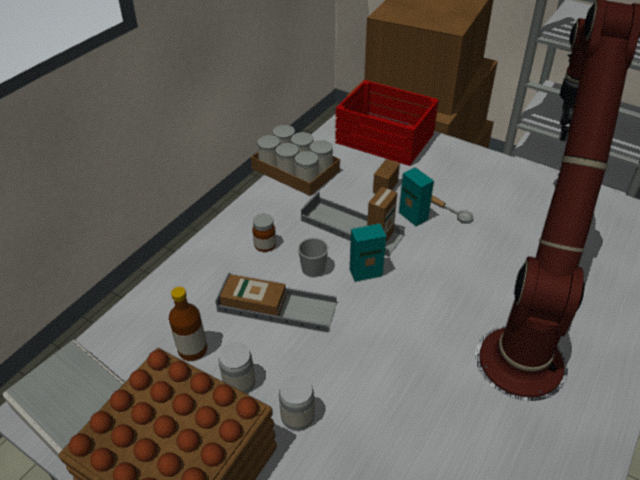

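The top view shows the target lane at about cols 385–432, rows 176–304. The standing carton's top is at about (415,272), with turquoise decoys on either side at (348,293) and (480,297). I'll zoom in for precise corners.

```bash
cat > h.py <<'E'
import cv2, numpy as np
from station import arm, snapshot, camera_info
def ray(n,uv,z):
    c=camera_info(n);R=np.array(c["R"]);t=np.array(c["t"])
    K=np.array([[c["fx"],0,c["cx"]],[0,c["fy"],c["cy"]],[0,0,1]])
    p=cv2.undistortPoints(np.array(uv,float).reshape(-1,1,2),K,np.array(c["dist_coeffs"])).reshape(-1,2)
    d=np.c_[p,np.ones(len(p))]@R; o=-R.T@t
    return o+d*((z-o[2])/d[:,2])[:,None]
E
python3 - <<'E'
from h import *
im=cv2.imread("pics/top0.png")
cv2.imwrite("pics/crop.png",cv2.resize(im[170:320,320:520],None,fx=4,fy=4,interpolation=cv2.INTER_CUBIC))
hsv=cv2.cvtColor(im,cv2.COLOR_BGR2HSV)
roi=np.zeros(im.shape[:2],np.uint8); roi[255:300,385:445]=1
m=((hsv[...,1]>90)&(hsv[...,0]<25)).astype(np.uint8)*roi
m=cv2.morphologyEx(m,cv2.MORPH_CLOSE,np.ones((7,7)))
r=cv2.minAreaRect(cv2.findNonZero(m)); print(r, cv2.boxPoints(r), hsv[290,410],hsv[270,400])
E
```

```text
((414.0, 278.0), (26.0, 46.0), 90.0) [[391. 265.]
 [437. 265.]
 [437. 291.]
 [391. 291.]] [24 51 25] [ 13 170  81]
```

View pics/crop.png

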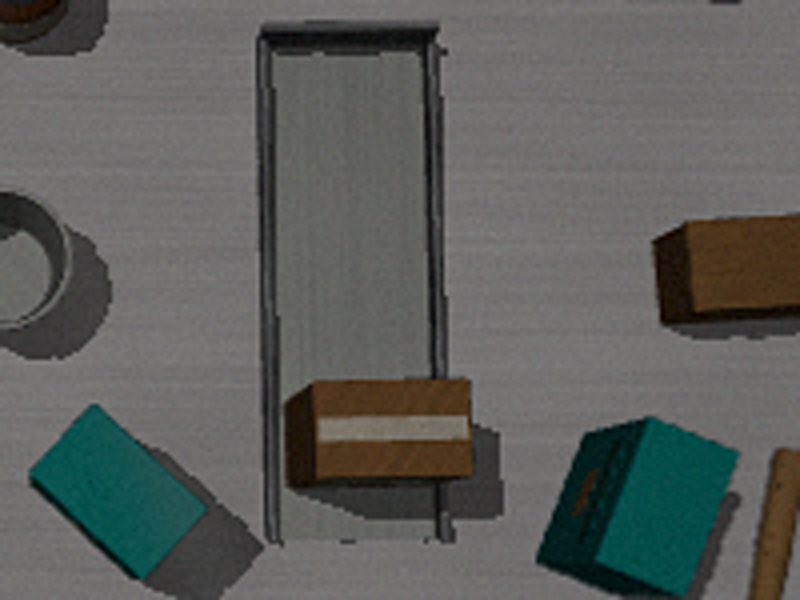

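```bash
python3 - <<'E'
from h import *
def P(c,z,l):
    print(l,z); print(np.round(ray("top",np.array(c)/4+np.array([320-.375,170-.375]),z),4).tolist())
P([(315,381),(470,379),(471,478),(317,486)],.154,"carton top")
P([(262,24),(438,22)],.045,"stop top far outer")
P([(275,542),(437,542)],.004,"floor near corners")
P([(266,300),(436,300)],.025,"wall tops mid (outer L, inner R)")
P([(274,500),(437,500),(427,60)],.004,"floor")
print("decoys"); P([(95,405),(30,470),(140,578),(207,510)],.15,"tl"); P([(652,417),(738,455),(685,597),(600,562)],.15,"tr"); P([(690,222)],.075,"short")
for y in (-.18,): pass
print(arm.read_joint_positions())
E
```

```text
carton top 0.154
[[0.5158, -0.1551, 0.154], [0.5174, -0.2337, 0.154], [0.4673, -0.2335, 0.154], [0.4626, -0.1558, 0.154]]
stop top far outer 0.045
[[0.7261, -0.139, 0.045], [0.728, -0.2383, 0.045]]
floor near corners 0.004
[[0.4362, -0.149, 0.004], [0.437, -0.2407, 0.004]]
wall tops mid (outer L, inner R) 0.025
[[0.5717, -0.1424, 0.025], [0.5724, -0.2383, 0.025]]
floor 0.004
[[0.4599, -0.1485, 0.004], [0.4607, -0.2409, 0.004], [0.7151, -0.2384, 0.004]]
decoys
tl 0.15
[[0.5029, -0.0437, 0.15], [0.4696, -0.0109, 0.15], [0.4157, -0.0668, 0.15], [0.4502, -0.1006, 0.15]]
tr 0.15
[[0.4991, -0.3267, 0.15], [0.4802, -0.3699, 0.15], [0.4086, -0.3413, 0.15], [0.4258, -0.2988, 0.15]]
short 0.075
[[0.6106, -0.3692, 0.075]]
[ 1.31753968  0.61584968 -0.01262082  1.42477873  0.00808525  1.10341016
 -0.04038046]
```

```bash
cat >> h.py <<'E'
from scipy.spatial.transform import Rotation as Ro
YAW=0.014; C=np.array([0.582,-0.192])
ux=np.array([np.cos(YAW),np.sin(YAW)])
def at(lx,z): p=C+ux*lx; return [p[0],p[1],z]
def quat(s):
    x=np.array([0,0,-1.]);y=s*np.array([-ux[1],ux[0],0]);return Ro.from_matrix(np.c_[x,y,np.cross(x,y)]).as_quat()
E
python3 - <<'E'
from h import *
print(np.round(camera_info("wrist")["T_tool_cam"],3).tolist())
for s in (1,-1):
    for lx,z in ((-.15,.33),(-.15,.21),(-.05,.21),(-.1,.09),(-.02,.09)):
        q=arm.ik(at(lx,z),quat(s)); print(s,lx,z,None if q is None else np.round(q,2))
E
```

```text
[[-0.0, -0.299, 0.954, -0.071], [1.0, -0.001, -0.0, -0.001], [0.001, 0.954, 0.299, -0.075], [0.0, 0.0, 0.0, 1.0]]
1 -0.15 0.33 [ 0.98  0.42 -0.85  1.86  0.37  1.03  1.56]
1 -0.15 0.21 [ 0.86  0.57 -0.72  2.02  0.55  0.75  1.39]
1 -0.05 0.21 [ 0.76  0.7  -0.73  1.77  0.58  0.9   1.35]
1 -0.1 0.09 [ 0.69  0.8  -0.55  1.98  0.76  0.57  1.2 ]
1 -0.02 0.09 [ 0.67  0.89 -0.64  1.77  0.76  0.75  1.21]
-1 -0.15 0.33 [ 0.46  0.32 -0.11  1.87  0.04  0.96 -1.23]
-1 -0.15 0.21 [ 0.4   0.48 -0.04  2.03  0.03  0.63 -1.21]
-1 -0.05 0.21 [ 0.33  0.59 -0.04  1.78  0.03  0.77 -1.28]
-1 -0.1 0.09 [ 0.34  0.73 -0.01  1.99  0.01  0.42 -1.23]
-1 -0.02 0.09 [ 0.3   0.8  -0.01  1.78  0.01  0.56 -1.27]
```

```bash
python3 - <<'E'
from h import *
q=quat(-1)
arm.move_gripper(0.0)
arm.movep(at(-.16,.33),q)
arm.line_to(at(-.16,.208),.12)
f0=np.array(arm.read_ft_force())
for lx in np.arange(-.14,-.049,.01):
    arm.line_to(at(lx,.208),.05)
    print(round(lx,3),np.round(np.array(arm.read_ft_force())-f0,1),np.round(arm.read_tool_pos(),3))
arm.pause(.3)
print(arm.read_time())
cv2.imwrite("pics/side1.png",snapshot("side")); cv2.imwrite("pics/top1.png",snapshot("top"))
a=cv2.imread("pics/side1.png")[150:300,270:470];b=cv2.imread("pics/top1.png")[170:320,340:540]
cv2.imwrite("pics/c1.png",cv2.resize(np.vstack([a,b]),None,fx=2,fy=2))
E
```

```text
-0.14 [ 0.3  0.9 -0.1] [ 0.442 -0.194  0.208]
-0.13 [ 0.4  1.  -0.4] [ 0.452 -0.194  0.208]
-0.12 [-1.9  1.7 -0.4] [ 0.462 -0.194  0.208]
-0.11 [-0.6  1.3  0. ] [ 0.472 -0.193  0.208]
-0.1 [ 0.   1.7 -0.3] [ 0.483 -0.193  0.208]
-0.09 [-1.1  1.   0.2] [ 0.493 -0.193  0.208]
-0.08 [ 0.2  0.7 -0. ] [ 0.502 -0.193  0.208]
-0.07 [0.2 0.9 0.2] [ 0.512 -0.193  0.208]
-0.06 [0.5 0.3 0.3] [ 0.522 -0.193  0.208]
-0.05 [-0.1  2.   0.4] [ 0.532 -0.193  0.208]
7.9167
```

View pics/c1.png

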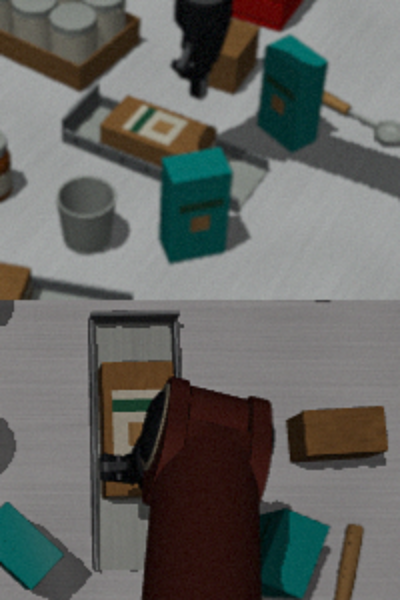

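The carton lies flat in its lane. In the top view its near end is at about (394,268), roughly x 0.52, with a gap of about 5 cm to the stop. Next I'll push it home and watch the force for contact.

```bash
python3 - <<'E'
from h import *
print(ray("top",[(394,268)],.054))
arm.line_to(at(-.115,.208),.15)
arm.line_to(at(-.115,.100),.1)
f0=np.array(arm.read_ft_force())
arm.line_to(at(-.085,.100),.05)
lx=-.085
while lx<-.008:
    lx+=.004 if lx<-.034 else .0015
    arm.line_to(at(lx,.100),.03)
    f=np.array(arm.read_ft_force())-f0
    print(round(lx,4),np.round(f,1),round(arm.read_tool_pos()[0],4))
    if f[0]<-15: break
t=arm.read_tool_pos()
arm.line_to(at(lx-.05,.100),.1)
arm.line_to(at(lx-.05,.30),.2)
arm.movep(at(-.16,.33),quat(-1))
j=arm.read_joint_positions(); j[0]+=0.9 ; arm.move_j(j)
print(arm.read_tool_pos(),arm.read_time())
b=snapshot("top");cv2.imwrite("pics/top2.png",b); s=snapshot("side"); cv2.imwrite("pics/side2.png",s)
cv2.imwrite("pics/c2.png",cv2.resize(b[165:315,320:520],None,fx=4,fy=4,interpolation=cv2.INTER_CUBIC))
E
```

```text
[[ 0.51679713 -0.15684159  0.054     ]]
-0.081 [-0.7 -1.6 -0.4] 0.5012
-0.077 [ 0.   0.2 -0.5] 0.5053
-0.073 [-3.8  0.3  1.9] 0.5081
-0.069 [-1.9 -0.2 -0.3] 0.513
-0.065 [-1.5 -0.  -0.3] 0.5175
-0.061 [-1.3  0.2 -0.7] 0.5215
-0.057 [-2.   0.2 -0.6] 0.5255
-0.053 [-2.7 -1.  -0.3] 0.5295
-0.049 [-2.1  0.7 -0. ] 0.5335
-0.045 [-2.3 -1.1 -0.3] 0.5375
-0.041 [-2.9 -1.3 -0.6] 0.5415
-0.037 [-2.5 -1.  -0.1] 0.5455
-0.033 [-2.6 -0.5  0.1] 0.5495
-0.0315 [-3.3  0.2  1.1] 0.5502
-0.03 [-3.2 -0.7  0.3] 0.5524
-0.0285 [-2.1  0.1  0.1] 0.5539
-0.027 [-2.4 -0.7  0.1] 0.5555
-0.0255 [-2.5 -1.  -0.6] 0.5569
-0.024 [-2.4  0.   0.4] 0.5584
-0.0225 [-2.9  0.2 -0.2] 0.5599
-0.021 [-3.5 -1.4  1.4] 0.5608
-0.0195 [-8.1 -1.   2.2] 0.561
-0.018 [-9.2 -0.6  5.7] 0.5612
-0.0165 [-11.8   0.5   8.6] 0.5614
-0.015 [-14.5   0.2  11.3] 0.5616
-0.0135 [-15.7   1.2  12.3] 0.5617
[ 0.11131094 -0.45051868  0.32953258] 21.3
```

View pics/c2.png

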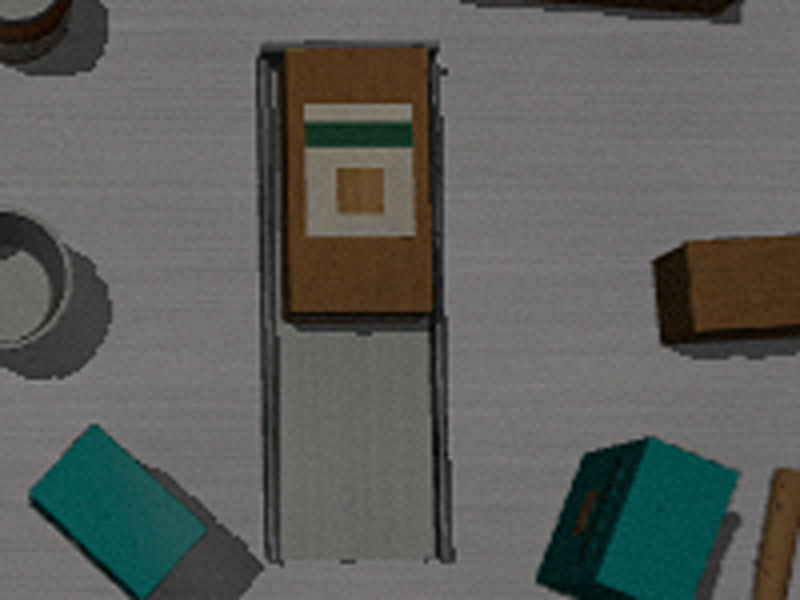

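```bash
python3 - <<'E'
from h import *
p=ray("top",np.array([(285,48),(430,47),(433,312),(288,315)])/4+[319.6,164.6],.054)[:,:2]
print(np.round(p,4), np.round((p.mean(0)-C)@ux,4),np.round((p.mean(0)-C)@[-ux[1],ux[0]],4))
a,b=[cv2.imread(f"pics/top{i}.png") for i in (0,2)]
m=(cv2.absdiff(a,b).max(2)>30).astype(np.uint8); m=cv2.morphologyEx(m,cv2.MORPH_OPEN,np.ones((3,3)))
print(cv2.connectedComponentsWithStats(m)[2])
E
```

```text
[[ 0.7219 -0.151 ]
 [ 0.7231 -0.2322]
 [ 0.5736 -0.2318]
 [ 0.5713 -0.1518]] 0.0655 -0.0006
[[     0      0    640    480 301674]
 [   389    177     41     72   1937]
 [   404    207     12     11    132]
 [   424    218      5      4     20]
 [   391    264     47     36   1166]
 [   433    276     13     24    277]
 [   549    447     91     33   1994]]
```

Measured on the image, the carton's centre is at lane x = 65.5 mm and y = -0.6 mm. The only changes in the top view are the carton, its shadow and the arm. I'm handing in.

```bash
python3 -c "
from station import ticket,arm
print(ticket.finish_job(), arm.read_time())"
```

```text
the job is handed in; nothing more can be done
the job is handed in; nothing more can be done
```

The standing carton now lies on its broad face in its lane, fully home against the end stop, and the job is handed in (no verdict was reported). I tipped it with the shut fingers pushing near its top, then pushed it along the lane low down. The push stalled against the stop at about 15 N, and I withdrew the arm clear of everything.

- **Position:** in the top camera picture the carton's centre is at lane x ≈ 65.5 mm (allowed 58–70) and y ≈ -0.6 mm (allowed ±10). It looks square with the lane, and the finger position at the stall agrees with this. These figures carry the calibration's roughly 2 mm uncertainty.
- **Everything else:** comparing the top pictures from before and after, only the carton, its shadow and the arm changed. The other carton and the bystanders did not move visibly.
- **Time:** about 21 s of the 42 s allowed.
- **Odd reading:** as the push stalled, the wrist also read an upward force of up to about 12 N, which I can't explain. The carton looks flat and full length in the last picture. I did not measure its final height separately.

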